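Index the dish shuttle of a microscope to its viewing hole

ROBOT

A 6-joint arm with a two-finger parallel gripper is mounted at the origin on the work surface. World frame = base frame: x ahead of the robot, y to its left, z up, the work surface at z = 0. Lengths are in m, angles in rad, forces in N, time in s.
With the tool pointing down it reaches from about 0.425 to 0.95 m from the base axis. Payload 3.5 kg.
Tool frame: the origin (TCP) lies midway between the tips of the shut fingers; the grasp point (between the pads) lies 19 mm behind it; z points along the fingers, y is the line along which they close (so a half turn about z gives the same grasp; the last joint's range is limited). The gripper opens to 85 mm and grips with 20 to 120 N. Pads are 22 mm wide; open, the fingers measure 114 mm over their backs; the gripper's body (76 mm by 85 mm) begins 54 mm behind the grasp point. The pads swing forward as they close: fully open they stand 13 mm farther back than shut.
Start: joints at [1.075, 0.286, 1.577, -0, 1.279, -0.15], TCP at [0.229, 0.635, 0.231] pointing down, gripper open.
Joint ranges: [-2.77, 2.77], [-0.9, 2.22], [0.21, 2.48], [-1.53, 4.67], [0.24, 2.81], [-2.84, 2.84]. Speed limits (rad/s): [2.79, 2.79, 3.14, 3.14, 3.14, 3.14].

INTERFACE

Orientations are given as a unit quaternion [x, y, z, w].
In Python, from plant import get_state, read_camera, ctrl gives the robot as it stands.
- The arm moves only by the shell command python3 -m crank 'ROWS' [FORCE]. ROWS is JSON, a list of rows, each a list of 3 entries, a list of its own where there are three numbers: the shift along the tool's x, y, z in mm, then the turn about the tool's z in degrees, then the closure in counts, from 0 (fully open) to 255 (shut). In form: [[[tx, ty, tz], yaw, claw], ...]. A call has 1 to 10 rows; each row is the pose to reach, as a shift and turn from the pose commanded when the call began, along the tool's axes at that moment; what a row does not reach only later rows make up. A row lasts 1/10 s, in which the tool goes at most 50 mm and 8.59 degrees, less where a joint would pass 70% of its speed; a pose out of reach is approached as far as the arm can. A call with a gripper value outside its range is refused whole. The fingers move at their own pace and stop on an object; FORCE is the grip in N (left out, the last holds). Time passes only in rows, so rows that repeat a pose let the fingers close. It gives the time, the measured TCP pose, the force, the opening and the grip force at its end, in the units of the state.
- get_state(): the state, without advancing time (a new reading comes with each control period).
- read_camera(name): name is "scene" or "top"; returns a dict with "frame" (420x560x3 uint8, blue, green, red), "range_z" (420x560 float32, m along the optical axis (not along the pixel's ray), 0 where there is no reading), "vfov" (degrees; the focal length in pixels is half the picture's height over the tangent of half this angle, whatever the lens; pixels are square), "cx", "cy" (the principal point, pixels), "origin" and "orientation" of the camera in the world. Camera axes: x right, y down, z forward; pixel columns grow to the right and rows downward; lengths in m; the calibration is good to about 2 mm. A picture is of the moment at which its call begins.
- ctrl.sign_off(): hands the job in; it is judged then, once.
The state is a dict: "time": time; "qpos": joint angles; "dq": joint speeds; "joint_efforts": joint torques, N m; "eef_pos": TCP position; "tcp_rot": TCP orientation; "contact_force": force on the tool from outside, world axes, zero at the start; "wrist_torque": the same for the moment, N m; "opening": opening from 0.0 (shut) to 1.0 (fully open); "finger_force": force on a finger pad.
Only numpy, scipy, OpenCV 4.12 (cv2) and the standard library are available. Lean on these libraries where they do the work, as an engineer would, in place of code of your own. Each camera call takes 0.05 s, during which the arm holds its last target. There are 200 camera calls.

TASK

Pull up the red spring knob on the microscope's dish shuttle, slide the shuttle one hole towards the microscope, and let the pin snap fully down into that next hole, which you have to find by feel. Work gently: never force the shuttle sideways against the pin or press the knob down on it, keep the dish in place on its seat, leave the things around it alone, and let go of the knob at the end.

Things in the scene. Friction and masses are not known exactly. Their poses are not given: they have to be found in the camera images.
- station: Grey base plate 170 x 580 mm, 12 mm thick, fixed, with two steel guide rods and a white microscope (360 mm tall) at its +y end. Origin on the bench straight below the home hole; y runs along the rods towards the microscope (the way the shuttle must go), z up. The plate spans y = -160 to 420 mm, the microscope y = 175 to 420 mm; its objective's tip is 80 mm above the bench.
- shuttle (a joint): Travel of the aluminium shuttle along the station's +y, m: 0 in the home hole, where it starts; end stops at -0.004 and 0.085; friction about 1.5 N. The next hole lies somewhere between 0.036 and 0.058, different every time, hidden and not measured. The shuttle is a plate 100 mm wide, its top 34 mm above the bench, from 70 mm behind the knob to 130 mm ahead, then the round dish seat.
- plunger (a joint): Lift of the spring plunger (red knob, neck, pin), m: 0 = pin fully down in a hole, about 0.0105 = pin riding on the strip, 0.018 = top stop. Spring: about 6 N down at 0, 8 N at 0.0105, 9.6 N at the top. The pin blocks the shuttle unless lifted to about 0.0105. With the knob free to drop it snaps to 0 when the pin comes over a hole. It does not stay up when let go.
- knob (a point): Centre of the red knob: upright cylinder 26 mm across (27 mm over two black rings), 24 mm high, on a 12 mm thick neck. With the pin down the centre is 61 mm above the bench and 27 mm above the shuttle's plate (a collar 22 mm across, 6 mm high, surrounds the neck). It rises with the plunger and travels with the shuttle. Free space of 110 mm around it at knob height.
- pin: Steel pin at the plunger's foot, 8 mm thick, rounded tip, hidden under the shuttle; origin at the tip, 47.5 mm below the knob's centre. It rides on a flat strip with just two holes (home 13 mm, next 10 mm), so it can drop nowhere else; play 2.5 mm each way in the home hole, 1 mm in the next. It bends if loaded with more than about 20 N.
- seat (a point): Centre of the round dish seat on the shuttle, on its top surface (34 mm above the bench, 170 mm from the knob towards the microscope).
- dish_center (a point): Centre (half-way up) of a closed culture dish with pink jelly, 90 mm across and 15 mm high, about 60 g, lying loose on the seat.
- stain_bottle_center (a point): Centre of an amber dropper bottle with a black cap, 40 mm across, 75 mm high, standing on the bench.
- slide_box_center (a point): Centre of a blue slide box, 85 x 100 mm, 30 mm high, on the bench.
- lens_jar_center (a point): Centre of a glass jar with a green lid, 60 mm across, 70 mm high, standing on the bench.
There are look-alikes about, which are no part of the job. Leave any green or yellow look-alike of the part that bears dish_center alone.

How it is judged:
By the outcome, as a careful person would: the job done as asked, in the order asked, and still so for the second after the job is handed in, with the robot touching nothing.
It also fails if it takes over 38 s, if anything falls off the work surface, if the arm or the gripper's body presses on something with over 40 N, if the wrist force passes 120 N, or if a joint passes its speed limit or range.

## Working session

There is one attempt and no reset: what is moved stays moved. The work goes in short steps, Python scripts to look and compute and a shell command to move; the robot and the scene stay as the last step left them, time stands still between calls to the robot, and variables do not carry over. Pictures are saved under pics/ and viewed, at most 10 in all, crops included, and the job is handed in when it is done.

```bash
mkdir -p pics; cat > h.py <<'E'
import numpy as np,cv2
from scipy.spatial.transform import Rotation as R
from plant import get_state,read_camera,ctrl
def cloud(c):
    f=c["frame"].shape[0]/2/np.tan(np.radians(c["vfov"])/2)
    z=c["range_z"];v,u=np.mgrid[:z.shape[0],:z.shape[1]]
    p=np.stack([(u-c["cx"])/f*z,(v-c["cy"])/f*z,z],-1)
    o=np.array(c["orientation"])
    M=R.from_quat(o).as_matrix() if o.size==4 else o.reshape(3,3)
    return p@M.T+np.array(c["origin"])
E
python3 - <<'E'
from h import *
a=read_camera("scene");b=read_camera("top")
cv2.imwrite("pics/s.png",a["frame"]);cv2.imwrite("pics/t.png",b["frame"])
np.savez("c.npz",s=a["frame"],t=b["frame"],ps=cloud(a),pt=cloud(b))
for c in(a,b):print(c["origin"],c["orientation"],c["vfov"],c["cx"],c["cy"])
print(get_state())
E
```

```text
[ 1.21282067 -0.32776883  0.63315848] [ 0.723471    0.54389506 -0.24957503 -0.34420951] 52.727075287499865 278.79132557333566 215.3346181074762
[ 0.51009752 -0.14547598  0.8278849 ] [-0.6976154   0.71544338 -0.03025955  0.02361959] 54.498891833036005 272.6044089535577 213.43279594717976
{'time': 0.1, 'qpos': array([ 1.07497638e+00,  2.87105521e-01,  1.57805518e+00,  7.30079694e-06,
        1.27860452e+00, -1.50007224e-01]), 'dq': array([ 0.00163125, -0.00207026, -0.00305269, -0.00120407,  0.00139832,
       -0.00012906]), 'joint_efforts': array([ 8.70448421e-04, -4.07297802e+01, -2.93697864e+01, -1.18123648e-04,
        3.46448025e-03,  2.33107920e-05]), 'eef_pos': array([0.22848306, 0.6345112 , 0.23005323]), 'tcp_rot': array([ 1.72047036e-01,  9.85088137e-01, -1.02902589e-03, -3.48023905e-04]), 'contact_force': array([0.34736438, 0.14391858, 0.11821371]), 'wrist_torque': array([0.01111902, 0.0398039 , 0.04436215]), 'finger_force': 0.0, 'opening': 1.0013220520132335}
```

View pics/s.png

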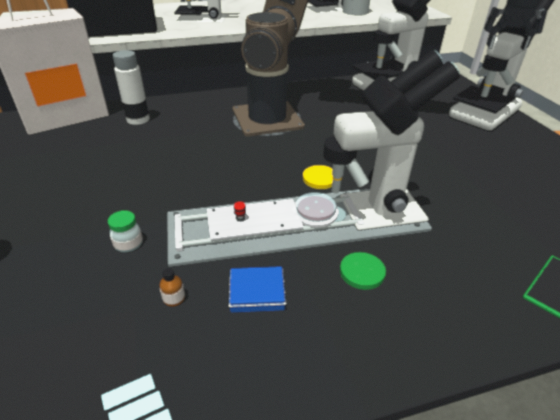

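View pics/t.png

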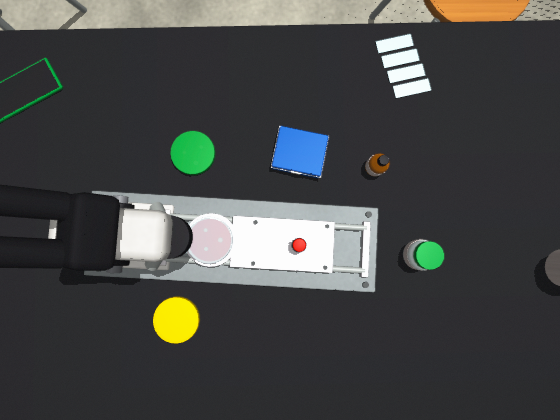

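The scene view shows the red knob at (240,210) and the dish at (317,208). In the top view the knob is at (299,245), the dish at (211,240) and the plate runs left to the microscope. Red candidates: only the knob. The green disc (193,153) and yellow disc (176,320) are dish/seat look-alikes, and the jar's green lid is at (429,255). I'll measure and check a close crop.

```bash
python3 - <<'E'
from h import *
d=np.load("c.npz")
for k in "st":
    im=d[k];p=d["p"+k];h=cv2.cvtColor(im,cv2.COLOR_BGR2HSV)
    m=((h[...,0]<6)|(h[...,0]>174))&(h[...,1]>170)&(h[...,2]>90)
    n,l,st,ce=cv2.connectedComponentsWithStats(m.astype(np.uint8))
    for i in range(1,n):
        if st[i,4]>15:
            q=p[l==i];print(k,ce[i],st[i],np.median(q,0),q.min(0),q.max(0))
            t=q[q[:,2]>q[:,2].max()-.006];print(" top",t.mean(0),(t.min(0)+t.max(0))/2,len(t))
p=d["pt"]
for n,(u,v) in dict(dish=(211,240),plateR=(372,215),plateBR=(372,288),bl=(90,197),sh1=(235,219),sh2=(334,222),sh3=(332,270),sh4=(234,265)).items():print(n,p[v,u])
# shuttle axis from plate top pixels
m=(abs(p[...,2]-.034)<.006);m[:,:238]=0;m[:,332:]=0;m[:212]=0;m[276:]=0
q=p[m][:,:2].astype(np.float32);print(cv2.minAreaRect(q))
hb=cv2.cvtColor(d["t"],cv2.COLOR_BGR2HSV)
g=(abs(p[...,2]-.012)<.006);g[:190]=0;g[300:]=0;g[:,:80]=0;g[:,385:]=0
r=cv2.minAreaRect(p[g][:,:2].astype(np.float32));print("base",r)
cv2.imwrite("pics/crop.png",np.hstack([cv2.resize(d["s"][180:250,200:290],(400,311)),cv2.resize(d["t"][210:280,254:344],(400,311))]))
E
```

```text
s [239.24 207.5 ] [235 202  10  13 100] [ 0.51734735 -0.20136395  0.0710061 ] [ 0.40420468 -0.21020334 -0.00211113] [ 0.52351622 -0.18831787  0.07443123]
 top [ 0.51196277 -0.20035029  0.07161284] [ 0.51069534 -0.20043726  0.07163083] 68
t [298.88732394 244.58450704] [293 238  13  14 142] [ 0.5082439  -0.20053081  0.07159521] [ 0.49690984 -0.21215688  0.06654893] [ 0.5210242  -0.18946779  0.0746797 ]
 top [ 0.50870333 -0.20040636  0.07164912] [ 0.50891491 -0.20081234  0.07172035] 140
dish [ 0.52172869 -0.03461727  0.0462918 ]
plateR [ 0.56424964 -0.35395536  0.01072403]
plateBR [ 0.41916835 -0.34712366  0.01238163]
bl [0.57619992 0.0805091  0.31112493]
sh1 [ 0.56158903 -0.08013111  0.03370432]
sh2 [ 0.55095634 -0.27336585  0.03234543]
sh3 [ 0.45778655 -0.26637552  0.03008601]
sh4 [ 0.47254174 -0.07652384  0.03340988]
((0.5106873512268066, -0.17515671253204346), (0.18739832937717438, 0.10004498809576035), 85.12322235107422)
base ((0.5011480450630188, -0.07004517316818237), (0.5789943337440491, 0.2070157825946808), 85.08809661865234)
```

View pics/crop.png

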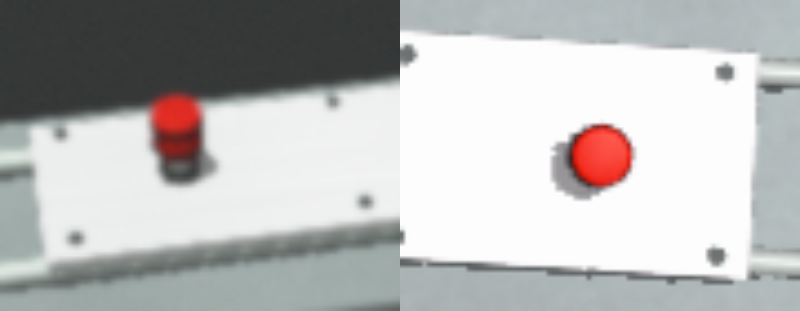

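```bash
python3 - <<'E'
from h import *
d=np.load("c.npz")
q=np.vstack([d["ps"].reshape(-1,3),d["pt"].reshape(-1,3)])
q=q[(q[:,0]>.33)&(q[:,0]<.8)&(q[:,1]>-.12)&(q[:,1]<.6)&(q[:,2]>.1)]
for lo in np.arange(-.12,.6,.06):
  print(round(lo,2),[(round(float(np.percentile(s[:,0],1)),3),len(s)) if len(s:=q[(q[:,1]>=lo)&(q[:,1]<lo+.06)&(q[:,2]>=z)&(q[:,2]<z+.1)])>5 else None for z in(.1,.2,.3,.4)])
s=get_state();Rm=R.from_quat(s["tcp_rot"]);u=np.array([np.cos(np.radians(85.1)),np.sin(np.radians(85.1)),0])
k=np.array([.5088,-.2005,.043])
for w in([.32,.53,.231],[.40,.34,.231],[.425,.17,.231],[.43,0,.231],[.46,-.12,.231],[*k[:2],.231],[*k[:2],.11]):
    print(w,np.hypot(*w[:2]).round(3),(Rm.inv().apply(np.array(w)-s["eef_pos"])*1000).round(0))
E
```

```text
-0.12 [None, None, None, None]
-0.06 [(0.498, 867), (0.501, 85), None, None]
0.0 [(0.474, 1101), (0.493, 4102), None, None]
0.06 [(0.483, 767), (0.484, 3069), (0.487, 3626), None]
0.12 [(0.569, 665), (0.488, 924), (0.491, 5192), None]
0.18 [None, None, (0.505, 382), None]
0.24 [None, None, None, None]
0.3 [None, None, None, None]
0.36 [None, None, None, None]
0.42 [None, None, None, None]
0.48 [None, None, None, None]
0.54 [None, None, None, None]
[0.32, 0.53, 0.231] 0.619 [-122.  -67.   -1.]
[0.4, 0.34, 0.231] 0.525 [-261. -219.   -1.]
[0.425, 0.17, 0.231] 0.458 [-342. -370.   -0.]
[0.43, 0, 0.231] 0.43 [-405. -529.    0.]
[0.46, -0.12, 0.231] 0.475 [-474. -631.    0.]
[np.float64(0.5088), np.float64(-0.2005), 0.231] 0.547 [-547. -691.    0.]
[np.float64(0.5088), np.float64(-0.2005), 0.11] 0.547 [-547. -690.  121.]
```

```bash
python3 -m crank '[[[-10,-5,-45],0,0],[[-30,-15,-85],0,0],[[-55,-30,-125],0,0],[[-85,-45,-160],0,0],[[-115,-60,-190],0,0],[[-150,-85,-210],0,0],[[-180,-120,-210],0,0],[[-210,-155,-210],0,0],[[-235,-190,-210],0,0],[[-261,-219,-210],0,0]]'
```

```text
time: 1.1
eef_pos: [0.4001, 0.3386, 0.441]
tcp_rot: [0.172, 0.985, -0.0, -0.0]
contact_force: [0.7, 0.2, -0.1]
opening: 0.994
finger_force: 0.0
```

```bash
python3 -m crank '[[[-25,-42,0],7.5,0],[[-50,-84,0],15,0],[[-75,-126,0],22.5,0],[[-100,-168,0],30,0],[[-125,-210,0],37.5,0],[[-150,-252,0],45,0],[[-175,-294,0],52.5,0],[[-200,-336,0],60,0],[[-225,-378,0],67.5,0],[[-250,-420,0],75,0]]'; python3 - <<'E'
from h import *
s=get_state();Rm=R.from_quat(s["tcp_rot"]);x=Rm.as_matrix()
print(np.degrees(np.arctan2(x[1,1],x[0,1])),(Rm.inv().apply(np.array([.5088,-.2005,.1])-s["eef_pos"])*1000).round(1))
E
```

```text
time: 2.1
eef_pos: [0.4927, -0.1413, 0.4409]
tcp_rot: [0.738, 0.675, 0.0, -0.0]
contact_force: [1.0, 0.2, -0.0]
opening: 1.001
finger_force: 0.0
-5.140728817072582 [-57.6  21.5 340.8]
```

```bash
python3 -m crank '[[[-25,9,35],0,60],[[-48,18,75],0,90],[[-57,21,120],0,90],[[-57,21,168],0,90],[[-57,21,216],0,90],[[-57,21,264],0,90],[[-57,21,300],0,90],[[-57,21,325],0,90],[[-57,21,331],0,90],[[-57,21,331],0,90]]'; python3 - <<'E'
from h import *
s=get_state();Rm=R.from_quat(s["tcp_rot"])
print(s["contact_force"],(Rm.inv().apply(np.array([.5088,-.2005,.043])-s["eef_pos"])*1000).round(1))
a=read_camera("scene");cv2.imwrite("pics/a.png",cv2.resize(a["frame"][130:250,160:320],(640,480)))
E
```

```text
time: 3.1
eef_pos: [0.5084, -0.1975, 0.1093]
tcp_rot: [0.736, 0.677, -0.0, -0.001]
contact_force: [-0.4, 0.6, -0.3]
opening: 0.649
finger_force: 0.0
[-0.41319756  0.62613631 -0.33254045] [-3.   0.8 66.3]
```

View pics/a.png

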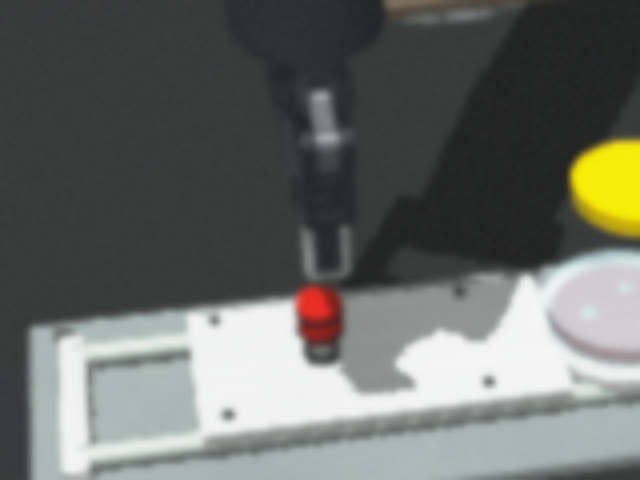

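The crop shows the open fingers directly above the red knob (320,315), with clear space on both sides. I'll go down and close gently.

```bash
python3 -m crank '[[[-2,1,25],0,90],[[-3,1,50],0,90],[[-3,1,63],0,110],[[-3,1,66],0,135],[[-3,1,66],0,155],[[-3,1,66],0,165],[[-3,1,66],0,175],[[-3,1,66],0,185],[[-3,1,66],0,200],[[-3,1,66],0,200]]' 25; python3 -c "
from h import *
s=get_state();print(s['contact_force'],s['wrist_torque'],s['opening']*85)"
```

```text
time: 4.15
eef_pos: [0.5089, -0.2012, 0.0458]
tcp_rot: [0.736, 0.677, -0.001, -0.001]
contact_force: [-7.0, -0.3, 6.3]
opening: 0.299
finger_force: 24.4
[-7.02113259 -0.32766096  6.32703747] [0.05109775 1.13106204 0.02932294] 25.384205543275826
```

```bash
python3 -m crank '[[[0,-1,-3],0,200],[[0,-2,-6],0,200],[[0,-2,-9],0,200],[[0,-2,-12],0,200],[[0,-2,-14],0,200],[[0,-2,-14],0,200],[[0,-2,-14],0,200]]' 45; python3 - <<'E'
from h import *
s=get_state();print(s['contact_force'],s['wrist_torque'],s['opening']*85)
a=read_camera("scene");b=read_camera("top");cv2.imwrite("pics/b.png",cv2.resize(a["frame"][150:240,180:300],(640,480)))
h=cv2.cvtColor(a["frame"],cv2.COLOR_BGR2HSV);m=((h[...,0]<6)|(h[...,0]>174))&(h[...,1]>170)&(h[...,2]>60)
m[:,:180]=0;m[:,300:]=0;v,u=np.nonzero(m);print(len(v),u.mean(),v.mean(),v.min(),v.max())
E
```

```text
time: 4.85
eef_pos: [0.5085, -0.201, 0.0584]
tcp_rot: [0.736, 0.677, 0.0, 0.001]
contact_force: [5.0, -1.4, -8.2]
opening: 0.286
finger_force: 44.7
[ 4.95611172 -1.41762042 -8.20528907] [-0.33627697 -0.7678507   0.08632148] 24.329003140077578<stdin>:5: RuntimeWarning: Mean of empty slice.
  ret = ret.dtype.type(ret / rcount)
Traceback (most recent call last):
ValueError: zero-size array to reduction operation minimum which has no identity
```

View pics/b.png

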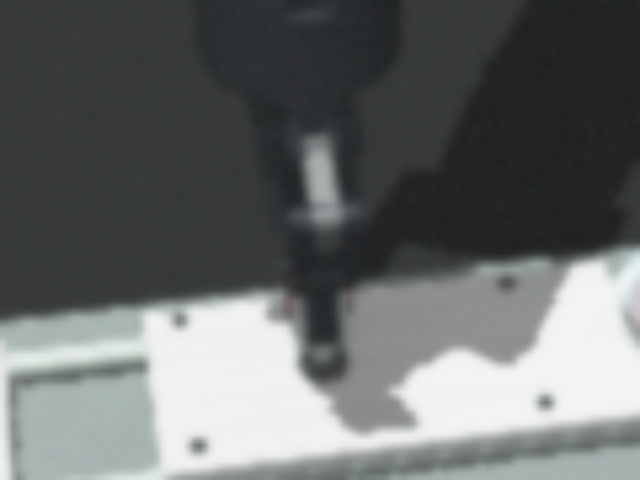

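The fingers hold the knob and the force is −8.2 N, which matches a lift of about 11.5 mm. I'll lift a little more, then slide clear of the home hole.

```bash
python3 -m crank '[[[0,1,-1.5],0,200],[[1,1,-1.5],0,200],[[4,1,-1.5],0,200],[[8,1,-1.5],0,200],[[12,1,-1.5],0,200],[[16,1,-1.5],0,200],[[20,1,-1.5],0,200],[[24,1,-1.5],0,200],[[27,1,-1.5],0,200],[[27,1,-1.5],0,200]]'; python3 -c "
from h import *
s=get_state();print(s['contact_force'],s['wrist_torque'],s['eef_pos'])"
```

```text
time: 5.95
eef_pos: [0.5109, -0.1731, 0.0597]
tcp_rot: [0.736, 0.677, 0.0, -0.001]
contact_force: [2.6, 0.3, -9.9]
opening: 0.287
finger_force: 44.7
[ 2.58669136  0.30087961 -9.86781419] [ 0.0646409  -0.44432732  0.02235973] [ 0.51089116 -0.17305707  0.05968533]
```

```bash
python3 -m crank '[[[0,0,1],0,200],[[0,0,2],0,200],[[0,0,2],0,150],[[0,0,2],0,90],[[0,0,2],0,80],[[0,0,2],0,80]]'; python3 - <<'E'
from h import *
s=get_state();print(s['contact_force'],s['wrist_torque'],s['eef_pos'])
b=read_camera("top");a=read_camera("scene")
for n,c,(y0,y1,x0,x1) in(("t",b,(200,290,220,340)),("s",a,(160,250,180,300))):
  h=cv2.cvtColor(c["frame"],cv2.COLOR_BGR2HSV);m=((h[...,0]<8)|(h[...,0]>172))&(h[...,1]>120)&(h[...,2]>30)
  m[:y0]=0;m[y1:]=0;m[:,:x0]=0;m[:,x1:]=0;v,u=np.nonzero(m);print(n,len(v),u.mean(),v.mean())
cv2.imwrite("pics/d.png",np.hstack([cv2.resize(a["frame"][160:250,180:300],(400,300)),cv2.resize(b["frame"][200:290,220:340],(400,300))]))
E
```

```text
time: 6.55
eef_pos: [0.5117, -0.1746, 0.0589]
tcp_rot: [0.736, 0.677, 0.0, 0.001]
contact_force: [-0.3, 0.3, -0.6]
opening: 0.689
finger_force: 0.0
[-0.29166551  0.27680783 -0.6269007 ] [-0.0126261   0.03730277 -0.02977649] [ 0.51173158 -0.17458428  0.05894391]
t 0 nan nan
s 0 nan nan<stdin>:6: RuntimeWarning: Mean of empty slice.
  ret = ret.dtype.type(ret / rcount)
```

View pics/d.png

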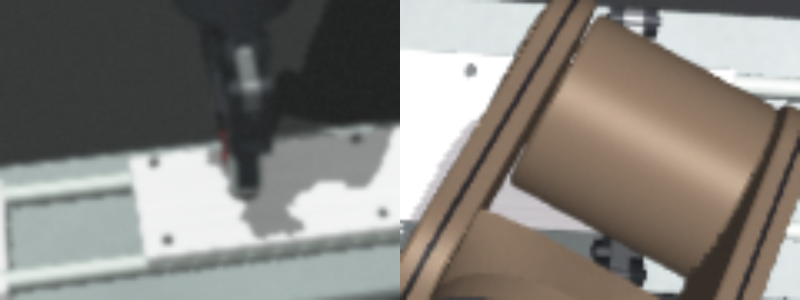

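The shuttle has moved, with the plate edge shifted right in the scene crop. A red sliver of the raised knob shows beside the finger at (225,150) of the left crop. I'll turn the open fingers to lie along the rods.

```bash
python3 -m crank '[[[0,0,0],8.5,80],[[0,0,0],17,80],[[0,0,0],25.5,80],[[0,0,0],34,80],[[0,0,0],42.5,80],[[0,0,0],51,80],[[0,0,0],59.5,80],[[0,0,0],68,80],[[0,0,0],76.5,80],[[0,0,0],85,80]]' 20 && python3 -m crank '[[[0,0,0],5,80],[[0,0,0],5,80]]'; cat >> h.py <<'E'
def look(save=None):
    s=get_state();Rm=R.from_quat(s["tcp_rot"]);a=read_camera("scene");h=cv2.cvtColor(a["frame"],cv2.COLOR_BGR2HSV)
    m=((h[...,0]<8)|(h[...,0]>172))&(h[...,1]>120)&(h[...,2]>40);m[:150]=0;m[260:]=0;m[:,:180]=0;m[:,330:]=0
    P=cloud(a);v,u=np.nonzero(m);print("red",len(v),(u.mean(),v.mean(),v.min(),v.max()) if len(v) else "",np.median(P[m],0).round(4) if len(v) else "")
    print("Ftool",Rm.inv().apply(s["contact_force"]).round(2),"pos",s["eef_pos"].round(4),"t",s["time"],"open mm",round(s["opening"]*85,1),"fing",s["finger_force"])
    if save:cv2.imwrite(save,cv2.resize(a["frame"][150:255,190:330],(640,480)))
E
python3 -c "
from h import *
look('pics/e.png')"
```

```text
time: 7.65
eef_pos: [0.5111, -0.1741, 0.058]
tcp_rot: [1.0, -0.001, -0.0, 0.0]
contact_force: [0.5, -0.3, -0.0]
opening: 0.69
finger_force: 0.0
time: 7.85
eef_pos: [0.5111, -0.1741, 0.0579]
tcp_rot: [0.999, -0.042, 0.0, 0.0]
contact_force: [0.4, -0.3, -0.2]
opening: 0.691
finger_force: 0.0
red 137 (np.float64(252.1897810218978), np.float64(202.91970802919707), np.int64(197), np.int64(210)) [ 0.5198 -0.1736  0.0798]
Ftool [0.38 0.31 0.18] pos [ 0.5111 -0.1741  0.0579] t 7.85 open mm 58.7 fing 0.0
```

View pics/e.png

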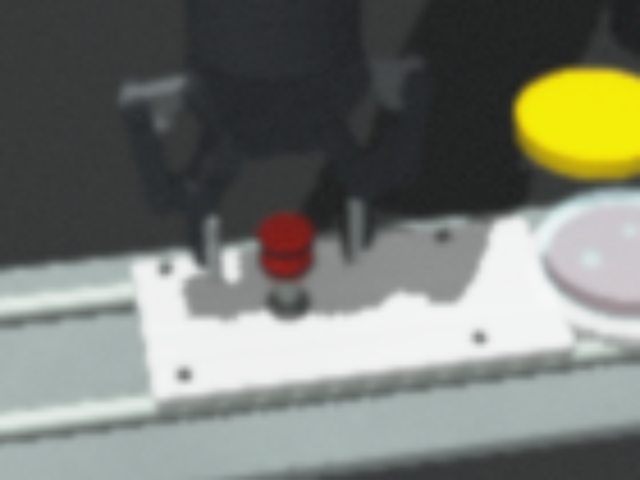

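The crop shows the knob up on its neck at (287,245), between the fingers at (210,250) and (355,230), with the dish still on its seat. I'll close to a loose cage and push gently.

```bash
python3 -m crank '[[[0,0,2],0,120],[[0,0,5],0,150],[[0,0,5],0,162],[[0,0,5],0,162]]' 20 && python3 -c "
from h import *
look()" && python3 -m crank '[[[0,-1,0],0,162],[[0,-2,0],0,162],[[0,-3,0],0,162],[[0,-4,0],0,162]]' && python3 -c "
from h import *
look()"
```

```text
time: 8.3
eef_pos: [0.5109, -0.1739, 0.0526]
tcp_rot: [0.999, -0.042, -0.0, -0.0]
contact_force: [0.2, -0.3, -0.8]
opening: 0.367
finger_force: 0.0
red 143 (np.float64(252.41958041958043), np.float64(202.92307692307693), np.int64(197), np.int64(210)) [ 0.5196 -0.1733  0.0797]
Ftool [0.2  0.29 0.84] pos [ 0.5109 -0.1739  0.0526] t 8.3 open mm 31.2 fing 0.0
time: 8.75
eef_pos: [0.5115, -0.1699, 0.0529]
tcp_rot: [0.999, -0.042, 0.0, 0.0]
contact_force: [-0.2, -0.2, -0.9]
opening: 0.365
finger_force: 0.0
red 135 (np.float64(252.34814814814814), np.float64(202.8962962962963), np.int64(197), np.int64(210)) [ 0.5204 -0.1734  0.0796]
Ftool [-0.22  0.18  0.9 ] pos [ 0.5115 -0.1699  0.0529] t 8.75 open mm 31.0 fing 0.0
```

```bash
python3 -m crank '[[[0,-1,0],0,162],[[0,-2,0],0,162],[[0,-3,0],0,162],[[0,-4,0],0,162]]' && python3 -c "
from h import *
look()" && python3 -m crank '[[[0,-1,0],0,162],[[0,-2,0],0,162]]' && python3 -c "
from h import *
look()"
```

```text
time: 9.2
eef_pos: [0.5117, -0.1676, 0.0529]
tcp_rot: [0.999, -0.042, 0.0, 0.002]
contact_force: [-0.7, -5.9, -1.3]
opening: 0.361
finger_force: 3.4
red 130 (np.float64(253.16923076923078), np.float64(202.6076923076923), np.int64(196), np.int64(209)) [ 0.5198 -0.1711  0.0795]
Ftool [-0.18  5.9   1.33] pos [ 0.5117 -0.1676  0.0529] t 9.2 open mm 30.7 fing 3.372991159558296
time: 9.45
eef_pos: [0.5119, -0.1656, 0.0529]
tcp_rot: [0.999, -0.042, 0.0, 0.002]
contact_force: [-1.5, -7.0, -1.1]
opening: 0.365
finger_force: 3.2
red 128 (np.float64(254.0703125), np.float64(202.59375), np.int64(197), np.int64(209)) [ 0.5199 -0.1696  0.0801]
Ftool [-0.89  7.09  1.16] pos [ 0.5119 -0.1656  0.0529] t 9.45 open mm 31.1 fing 3.1817957013845444
```

```bash
cat > ck.py <<'E'
from h import *
import sys
s=get_state();F=R.from_quat(s["tcp_rot"]).inv().apply(s["contact_force"])
a=read_camera("scene");h=cv2.cvtColor(a["frame"],cv2.COLOR_BGR2HSV)
m=((h[...,0]<8)|(h[...,0]>172))&(h[...,1]>120)&(h[...,2]>40);m[:150]=0;m[260:]=0;m[:,:180]=0;m[:,330:]=0
v,u=np.nonzero(m);vm=v.mean();print("CK",len(v),round(u.mean(),2),round(vm,2),v.max(),F.round(1),s["eef_pos"].round(4))
sys.exit(1 if vm>204.2 or v.max()>211 or abs(F[1])>9.5 else 0)
E
python3 -m crank '[[[0,-0.7,0],0,162],[[0,-1.4,0],0,162],[[0,-2,0],0,162]]' >/dev/null && python3 ck.py && python3 -m crank '[[[0,-0.5,0],0,162],[[0,-1,0],0,162],[[0,-1.5,0],0,162]]' >/dev/null && python3 ck.py && python3 -m crank '[[[0,-0.5,0],0,162],[[0,-1,0],0,162],[[0,-1.5,0],0,162]]' >/dev/null && python3 ck.py && python3 -m crank '[[[0,-0.5,0],0,162],[[0,-1,0],0,162],[[0,-1.5,0],0,162]]' >/dev/null && python3 ck.py
```

```text
CK 129 254.94 202.52 209 [-0.9  5.8  1.7] [ 0.512  -0.1635  0.0529]
CK 130 255.74 202.39 209 [-0.7  5.6  2.1] [ 0.5122 -0.1619  0.0529]
CK 128 257.71 205.77 212 [-0.3 -0.7  0.7] [ 0.5123 -0.1583  0.0528]
```

The pin snapped in. The knob image dropped about 3.5 px and the side force vanished. I'll open, withdraw straight up, and verify.

```bash
python3 -m crank '[[[0,0,0],0,120],[[0,0,0],0,60],[[0,0,0],0,30],[[0,0,-15],0,30],[[0,0,-50],0,30],[[0,0,-95],0,30],[[0,0,-140],0,30],[[0,0,-185],0,30],[[0,0,-200],0,30],[[0,0,-200],0,30]]'; python3 - <<'E'
from h import *
look('pics/f.png')
a=read_camera("scene");P=cloud(a);h=cv2.cvtColor(a["frame"],cv2.COLOR_BGR2HSV)
m=((h[...,0]<6)|(h[...,0]>174))&(h[...,1]>170)&(h[...,2]>90);m[:150]=0;m[260:]=0;m[:,:180]=0;m[:,330:]=0
q=P[m];q=q[q[:,2]>.04];d=np.load("c.npz");print(q.max(0),np.median(q,0))
t=q[q[:,2]>q[:,2].max()-.006];print("top",t.mean(0),np.hypot(*(t.mean(0)[:2]-[.51196,-.20035])))
E
```

```text
time: 11.55
eef_pos: [0.5139, -0.1598, 0.2574]
tcp_rot: [0.999, -0.042, 0.004, 0.002]
contact_force: [0.4, 0.7, -0.6]
opening: 0.884
finger_force: 0.0
red 134 (np.float64(257.7761194029851), np.float64(205.34328358208955), np.int64(199), np.int64(212)) [ 0.5201 -0.1607  0.07  ]
Ftool [ 0.3  -0.76  0.57] pos [ 0.5139 -0.1598  0.2574] t 11.55 open mm 75.2 fing 0.0
[ 0.52834314 -0.15041094  0.07395319] [ 0.5197728  -0.16221001  0.0708401 ]
top [ 0.51501384 -0.16136588  0.07131267] 0.03910355221018268
```

View pics/f.png

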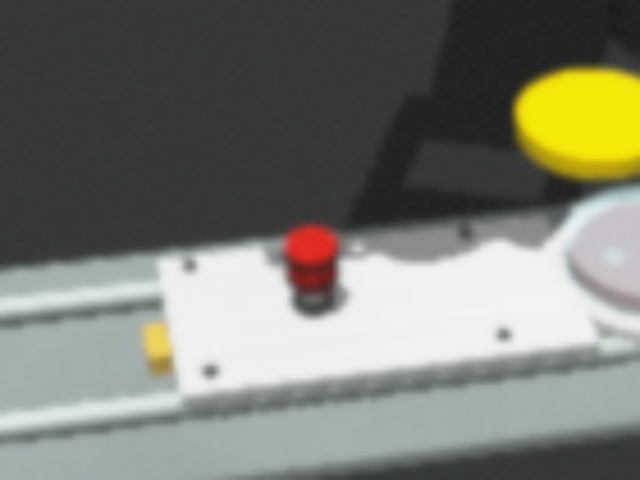

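The knob at (311,255) in this crop is free and down: its top measures 71.3 mm, against 71.6 mm at home. The shuttle has travelled 39.1 mm, inside the 36–58 mm range, and the dish is on its seat. Handing in.

```bash
python3 -c "
from plant import ctrl
print(ctrl.sign_off())"
```

```text
the job is handed in; nothing more can be done
None
```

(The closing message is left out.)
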